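# Zero the paint-thickness probe and hold it square on the red test spot

## Task

Take the orange paint-thickness probe out of its stand and zero it: press its spring tip lightly on the middle of the bare steel zero plate, held upright, for about a second. Then press the tip lightly inside the red ring (not the white or yellow one) on the sloping blue gear-housing cover, with the probe square to that cover and its spring partly in but not bottomed, and finish while still holding it pressed there. Never press hard, and leave the hammer and the oil bottle where they are.

Things in the scene. Friction and masses are not known exactly. Their poses are not given: they have to be found in the camera images.
- probe: Paint-thickness probe, about 120 g. Orange square grip head 26 x 26 x 52 mm (faces along its x and y), below it a black barrel 20 mm in diameter, a cone and a steel spring tip. Origin: centre of the head's underside, which rests on the stand's top; z points up, away from the tip. Head z = 0 to 52 mm, free tip at z = -57 mm. Only the head stands out of the stand; lift 60 mm to clear.
- probe_tip (a point): The foremost point of the probe's spring tip (round end, radius 4 mm); with the spring free it lies on the probe's axis, 57 mm below the probe's origin. Moves in with the plunger.
- plunger (a joint): How far the spring tip is pushed into the probe, in m: 0 free, 0.010 bottomed. It takes 1 N to start it and 0.5 N for each further mm (3.5 N at 5 mm, 6 N at 10 mm); bottomed it is rigid.
- stand: Fixed grey block 56 x 56 x 66 mm on a black 70 x 70 x 6 mm foot, with a vertical hole 24 mm in diameter, 60 mm deep, in its top; holds the probe upright. Origin: centre of its underside, z up.
- zero_plate: Fixed zero plate: a bare steel disc 52 mm in diameter in a black surround 64 mm in diameter, 10 mm thick. Origin: centre of its underside, z up.
- zero_centre (a point): Centre of the steel disc's upper face, 10 mm above the table.
- housing: Fixed blue gear housing. Grey foot 130 x 170 x 8 mm; flat screwed cover 126 mm (slope) x 156 mm (y), sloping 30 degrees from level, low at the housing's -x, high (100 mm) at +x. Origin: centre of its underside, z up; cover's outer face centre at (-3, 0, 67) mm. Three painted rings about 45 mm apart, any order, in a level row across its middle.
- red_spot (a point): Centre of the red ring (inside diameter 15 mm, outside 21 mm) on the cover's outer face; its z axis points square out of the cover, i.e. 30 degrees from vertical, leaning to the housing's -x.
- white_spot (a point): Centre of the white ring, a test spot not wanted now; same size and axes.
- yellow_spot (a point): Centre of the yellow ring, a test spot not wanted now; same size and axes.
- brass_hammer: Bystander: small loose hammer with a wooden handle, 56 x 170 x 20 mm, lying on the table near its front edge. Origin: centre of its underside.
- oil_bottle: Bystander: loose small oil bottle with amber content, 28 mm in diameter, 93 mm high, at the back right. Origin: centre of its underside.
Mind the look-alikes: they are no part of the job. Leave any green or purple look-alike of the probe alone.

How it is judged:
On the way:
1. the probe, held upright (within about 9 degrees) by the gripper, presses lightly (0.8 to 8 N) on the zero plate within 18 mm of its centre for half a second (contact force between probe and zero_plate between 0.8 and 8 N and distance between probe_tip and zero_centre below 0.018 m and angle between probe's own z axis and vertical below 0.16 rad and contact force between the fingers and probe above 2 N), for 0.5 s.
At the end, for the whole second after the job is handed in: The gripper holds the probe still with its tip inside the red ring (tip within 7.5 mm of the ring's centre), the probe's axis within about 9 degrees of square to the cover, the spring partly in (0.8 to 9.8 mm), pressing on the housing with 0.8 to 8 N (contact force between probe and housing between 0.8 and 8 N and value of joint plunger between 0.0008 and 0.0098 m and distance between probe_tip and red_spot below 0.0075 m and angle between the z axis of probe and the z axis of red_spot, either way round below 0.16 rad and contact force between the fingers and probe above 2 N and linear speed of probe below 0.02 m/s); the arm keeps its last pose, push and grip.
It fails at once if the probe is pressed hard (over 20 N) on the zero plate or the housing (contact force between probe and zero_plate above 20 N or contact force between probe and housing above 20 N).
It fails at once if the hammer or the oil bottle is moved by more than 20 mm (distance of any of brass_hammer, oil_bottle from where it was at the start of the episode above 0.02 m).
It also fails if it takes over 48 s, if anything falls off the work surface, if the arm or the gripper's body presses on something with over 40 N, if the wrist force passes 120 N, or if a joint passes its speed limit or range.

## Robot

A 6-joint arm with a two-finger parallel gripper is mounted at the origin on a cart in front of the work surface, level with it; the furniture and walls round the work are solid. World frame = base frame: x ahead of the robot, y to its left, z up, the work surface at z = 0. Lengths are in m, angles in rad, forces in N, time in s.
With the tool pointing down it reaches from about 0.3 to 0.775 m from the base axis. Payload 14.6 kg.
Tool frame: the origin (TCP) lies at the very end of the fingers, on their centre line; the grasp point (between the pads) lies 19 mm behind it (manip.tcp_to_grasp is the distance from the TCP to the grasp point, in m); z points along the fingers, y is the line along which they close (so a half turn about z gives the same grasp; the last joint's range is limited). The gripper opens to 85 mm and grips with 20 to 120 N. Pads are 22 mm wide; open, the fingers measure 114 mm over their backs; the gripper's body (76 mm by 85 mm) begins 54 mm behind the grasp point. The pads swing forward as they close: fully open they stand 13 mm farther back than shut.
Start: joints at [1.079, 0.3, 1.521, -0, 1.321, -0.067], TCP at [0.227, 0.501, 0.231] pointing down, gripper open.
Joint ranges: [-3.03, 3.03], [-0.79, 2.21], [0.23, 2.52], [-1.04, 4.18], [0, 3.07], [-2.55, 2.55]. Speed limits (rad/s): [2.22, 2.22, 2.57, 3.14, 3.14, 3.14].

## Interface

Orientations are given as [roll, pitch, yaw] about the fixed x, y, z axes, in that order (R = Rz(yaw) Ry(pitch) Rx(roll)).
In Python, from cell import manip gives the robot as it stands.
- The arm moves only by the tool send_rows, never from a script. Its argument "commands" is a list of rows, each a list of 7 numbers: the shift along the world's x, y, z in units of 25 mm (1.0 is 25 mm), then the turn, a rotation vector about the world's x, y, z in units of 6 degrees (1.0 is 6 degrees), then the closure, from 0 (fully open) to 1 (shut). A call has 1 to 8 rows; each row shifts and turns the commanded pose from where the row before left it; what a row does not reach is not made up. A row lasts 1/12 s, in which the tool goes at most 41.7 mm and 7.16 degrees, less where a joint would pass 70% of its speed; a pose out of reach is approached as far as the arm can. A call is refused whole if a number of a shift passes 1 or a number of a turn 1, either way. A call with a gripper value outside its range is refused whole. The fingers move at their own pace and stop on an object; "newtons" is the grip in N (left out, the last holds). Time passes only in rows, so rows that do not move let the fingers close. It gives the time, the measured TCP pose, the force, the opening and the grip force at its end, in the units of the state.
- manip.get_state(): the state, without advancing time (a new reading comes with each control period).
- manip.grab_frame(name): name is "scene" or "top" or "wrist"; returns a dict with "image" (420x560x3 uint8, blue, green, red), "depth" (420x560 float32, m along the optical axis (not along the pixel's ray), 0 where there is no reading), "vertical_fov" (degrees; the focal length in pixels is half the picture's height over the tangent of half this angle, whatever the lens; pixels are square), "cx", "cy" (the principal point, pixels), "k1" (the pictures are not rectified: a ray, as slopes to the right and down, at radius r is drawn at 1 + k1 r^2 times it, then the intrinsics apply), "T" (4x4, takes a point from camera to world coordinates); the wrist camera has in their place "tool_from_camera" (4x4, takes a point from camera to tool coordinates, whose origin is the TCP and whose axes are the flange's). Camera axes: x right, y down, z forward; pixel columns grow to the right and rows downward; lengths in m; the calibration is good to about 2 mm. A picture is of the moment at which its call begins: read the wrist's pose just before it.
- manip.close_job(): hands the job in; it is judged then, once.
The state is a dict: "t": time; "q": joint angles; "dq": joint speeds; "effort": joint torques, N m; "position": TCP position; "orientation": TCP orientation; "contact_force": force on the tool from outside, world axes, zero at the start; "wrist_torque": the same for the moment, N m; "gripper_width": opening from 0.0 (shut) to 1.0 (fully open); "gripper_force": force on a finger pad.
Only numpy, scipy, OpenCV 4.12 (cv2) and the standard library are available. Lean on these libraries where they do the work, as an engineer would, in place of code of your own. Each camera call takes 0.05 s, during which the arm holds its last target. There are 200 camera calls.

## Working session

There is one attempt and no reset: what is moved stays moved. The work goes in short steps, Python scripts to look and compute and a tool call to move; the robot and the scene stay as the last step left them, time stands still between calls to the robot, and variables do not carry over. Pictures are saved under pics/ and viewed, at most 10 in all, crops included, and the job is handed in when it is done.

Besides the shell and the picture viewer there is one more tool, called after "Request:" as a command line: name --pt "numbers of a row" for each row, then --argument value for the rest. send_rows: Moves the arm, as the interface text tells. Its arguments: {"type":"object","properties":{"commands":{"type":"array","items":{"type":"array","items":{"type":"number"}}},"newtons":{"type":"number"}},"required":["commands"]}

```bash
ls; mkdir -p pics
cat > h.py <<'E'
import numpy as np, cv2, pickle
from cell import manip
from scipy.spatial.transform import Rotation as R
def grab(n):
    s=manip.get_state(); f=manip.grab_frame(n)
    if n=="wrist":
        T=np.eye(4);T[:3,:3]=R.from_euler('xyz',s['orientation']).as_matrix();T[:3,3]=s['position'];f['T']=T@np.array(f['tool_from_camera'])
    f['T']=np.array(f['T']); return f
def rays(f,uv):
    h=f['image'].shape[0];fl=h/2/np.tan(np.radians(f['vertical_fov'])/2)
    uv=np.asarray(uv,float).reshape(-1,2)
    K=np.array([[fl,0,f['cx']],[0,fl,f['cy']],[0,0,1]])
    p=cv2.undistortPoints(uv[:,None,:],K,np.array([f['k1'],0,0,0,0.]))[:,0]
    return np.c_[p,np.ones(len(p))]
def plane(f,uv,z):
    d=rays(f,uv)@f['T'][:3,:3].T;o=f['T'][:3,3]
    return o+d*((z-o[2])/d[:,2])[:,None]
def depthpts(f,uv):
    uv=np.asarray(uv).reshape(-1,2);z=f['depth'][uv[:,1].astype(int),uv[:,0].astype(int)]
    return (rays(f,uv)*z[:,None])@f['T'][:3,:3].T+f['T'][:3,3]
E
python3 - <<'E'
from h import *
print({k:np.round(v,3).tolist() for k,v in manip.get_state().items()})
a=[]
for n in("scene","top"):
    f=grab(n);pickle.dump(f,open(n+'.pkl','wb'));cv2.imwrite(f'pics/{n}0.png',f['image'])
    print(n,f['vertical_fov'],f['k1'],f['T'][:3].round(3).tolist())
E
```

```text
pics
{'t': 0.0, 'q': [1.079, 0.3, 1.522, -0.0, 1.321, -0.067], 'dq': [-0.0, 0.001, 0.001, -0.0, 0.0, 0.001], 'effort': [0.001, -54.35, -36.18, 0.0, 0.004, -0.0], 'position': [0.227, 0.501, 0.231], 'orientation': [-3.14, -0.0, 2.717], 'contact_force': [0.228, -0.451, -0.011], 'wrist_torque': [-0.032, 0.017, -0.02], 'gripper_force': 0.0, 'gripper_width': 1.002}
scene 52.53852484612841 0.008497568711515491 [[0.806, -0.296, 0.513, -0.03], [-0.592, -0.375, 0.713, -0.834], [-0.019, -0.878, -0.477, 0.622]]
top 46.67665442284586 -0.16131192313862563 [[0.012, -0.985, 0.173, 0.31], [-1.0, -0.009, 0.014, -0.03], [-0.012, -0.174, -0.985, 1.484]]
```

View pics/scene0.png

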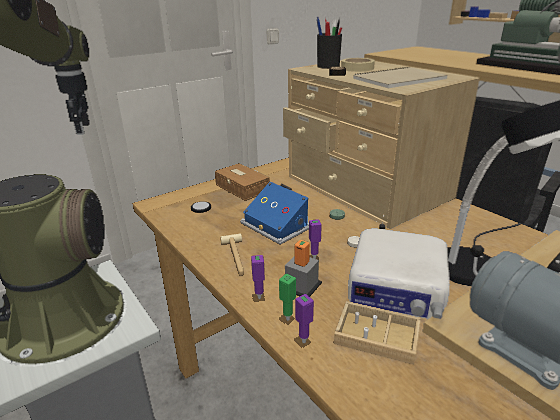

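View pics/top0.png

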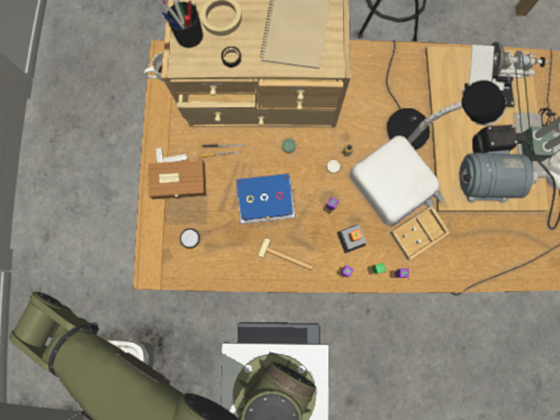

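The scene view shows the orange probe in its grey stand at (302,253), with purple and green look-alikes around it. The blue housing is at (277,212) and the zero plate at (201,207). In the top view the probe is at (355,235), the zero plate at (190,238), and the rings at about (250,198), (264,197) and (280,195). The hammer lies in front at (285,255).

Run:
```python
from h import *
f=pickle.load(open('top.pkl','rb'));im=f['image'];hsv=cv2.cvtColor(im,cv2.COLOR_BGR2HSV)
def blob(m,roi,name,f,z=None):
    M=np.zeros_like(m);x0,y0,x1,y1=roi;M[y0:y1,x0:x1]=m[y0:y1,x0:x1]
    n,l,st,c=cv2.connectedComponentsWithStats(M)
    for i in np.argsort(-st[1:,4])[:2]+1 if n>1 else []:
        ys,xs=np.where(l==i);P=depthpts(f,np.c_[xs,ys]);print(name,st[i].tolist(),c[i].round(1),'depth med',np.median(P,0).round(4),'z98',np.percentile(P[:,2],95).round(4), plane(f,c[i],z).round(4) if z is not None else '')
        r=cv2.minAreaRect(np.c_[xs,ys].astype(np.float32));print('  box',plane(f,cv2.boxPoints(r),z if z else 0).round(3).tolist())
I=cv2.inRange
blob(I(hsv,(3,150,120),(18,255,255)),(335,215,375,255),'probe',f,.12)
blob(I(hsv,(100,120,50),(125,255,255)),(225,165,305,230),'blue',f,.067)
blob(I(hsv,(0,0,150),(180,60,255)),(170,220,210,260),'plate',f,.01)
blob(I(hsv,(0,0,0),(180,255,70)),(170,220,210,260),'surr',f,.01)
blob(I(hsv,(0,0,0),(180,255,70)),(330,215,375,260),'foot',f,.006)
for u in ((250,198),(264,197),(280,195)):print(im[u[1]-4:u[1]+5,u[0]-4:u[0]+5].reshape(-1,3)[np.argmax(np.ptp(im[u[1]-4:u[1]+5,u[0]-4:u[0]+5].reshape(-1,3).astype(int)[:,1:],1))])
s=pickle.load(open('scene.pkl','rb'));t=s['image']
c=np.hstack([cv2.resize(im[150:280,170:410],None,fx=2.5,fy=2.5,interpolation=cv2.INTER_CUBIC)])
d=cv2.resize(t[170:270,180:380],None,fx=3,fy=2.75,interpolation=cv2.INTER_CUBIC)
cv2.imwrite('pics/crop1.png',np.vstack([c,d[:270,:600]]))
```

```text
probe [350, 230, 11, 11, 60] [355.  235.1] depth med [ 0.4657 -0.2227  0.1166] z98 0.1214 [[ 0.4653 -0.2247  0.12  ]]
  box [[0.47, -0.208, 0.12], [0.482, -0.232, 0.12], [0.461, -0.243, 0.12], [0.449, -0.219, 0.12]]
blue [237, 174, 55, 46, 1826] [264.4 196.4] depth med [0.5841 0.0337 0.0687] z98 0.0958 [[0.5842 0.0353 0.067 ]]
  box [[0.634, 0.12, 0.067], [0.654, -0.033, 0.067], [0.533, -0.048, 0.067], [0.514, 0.104, 0.067]]
blue [279, 194, 2, 3, 6] [279.5 195. ] depth med [ 0.5883 -0.0095  0.07  ] z98 0.0719 [[ 0.5889 -0.0095  0.067 ]]
  box [[0.592, -0.008, 0.067], [0.592, -0.011, 0.067], [0.586, -0.011, 0.067], [0.586, -0.008, 0.067]]
plate [181, 230, 17, 17, 223] [189.1 237.8] depth med [0.4634 0.2667 0.0103] z98 0.0148 [[0.464  0.2668 0.01  ]]
  box [[0.463, 0.301, 0.01], [0.499, 0.267, 0.01], [0.465, 0.232, 0.01], [0.43, 0.266, 0.01]]
foot [338, 232, 27, 20, 91] [346.  243.1] depth med [ 0.4482 -0.2057  0.0083] z98 0.0299 [[ 0.4537 -0.213   0.006 ]]
  box [[0.449, -0.17, 0.006], [0.49, -0.19, 0.006], [0.451, -0.268, 0.006], [0.411, -0.248, 0.006]]
[169  96  48]
[159  92  43]
[113  84 226]
```

View pics/crop1.png

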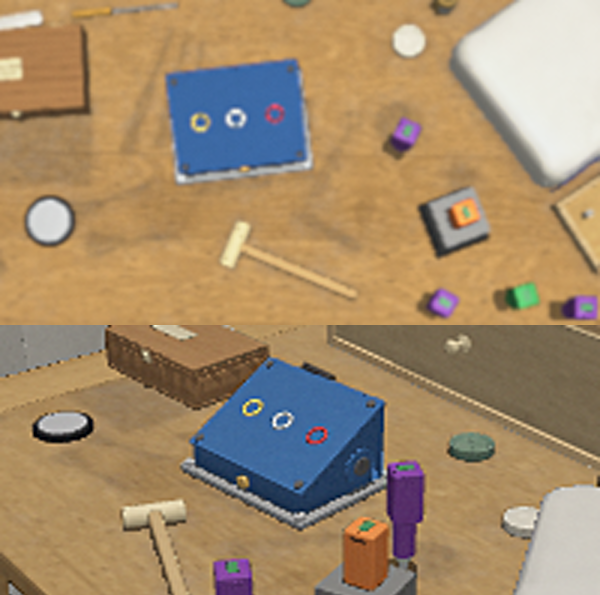

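The crop confirms the ring order: yellow on the left, white in the middle, red on the right (top view pixel (280,195)). The zero plate is the steel disc in the black surround on the left. Next I'm moving over the housing for a wrist look on the way to the probe.

Request:
send_rows --pt "0.4 -0.83 0.08 0 0 -0.27 0" --pt "0.4 -0.83 0.08 0 0 -0.27 0" --pt "0.4 -0.83 0.08 0 0 -0.27 0" --pt "0.4 -0.83 0.08 0 0 -0.27 0" --pt "0.4 -0.83 0.08 0 0 -0.27 0" --pt "0.4 -0.83 0.08 0 0 -0.27 0" --pt "0.4 -0.83 0.08 0 0 -0.27 0" --pt "0.4 -0.83 0.08 0 0 -0.27 0"

```text
t: 0.77
position: [0.3069, 0.334, 0.2472]
orientation: [-3.141, -0.0, 2.489]
contact_force: [-0.1, 0.4, 0.1]
gripper_width: 0.999
gripper_force: 0.0
```

Request:
send_rows --pt "0.4 -0.83 0.08 0 0 -0.27 0" --pt "0.4 -0.83 0.08 0 0 -0.27 0" --pt "0.4 -0.83 0.08 0 0 -0.27 0" --pt "0.4 -0.83 0.08 0 0 -0.27 0" --pt "0.4 -0.83 0.08 0 0 -0.27 0" --pt "0.4 -0.83 0.08 0 0 -0.27 0" --pt "0.4 -0.83 0.08 0 0 -0.27 0" --pt "0.4 -0.83 0.08 0 0 -0.27 0"

```text
t: 1.43
position: [0.3869, 0.168, 0.2632]
orientation: [-3.141, -0.0, 2.263]
contact_force: [0.1, 0.7, -0.3]
gripper_width: 1.0
gripper_force: 0.0
```

Request:
send_rows --pt "0.4 -0.83 0.08 0 0 -0.27 0" --pt "0.4 -0.83 0.08 0 0 -0.27 0" --pt "0.4 -0.83 0.08 0 0 -0.27 0" --pt "0.4 -0.83 0.08 0 0 -0.27 0" --pt "0.4 -0.83 0.08 0 0 -0.27 0" --pt "0.4 -0.83 0.08 0 0 -0.27 0" --pt "0.4 -0.83 0.08 0 0 -0.27 0" --pt "0 0 0 0 0 0 0"

```text
t: 2.1
position: [0.4577, 0.0212, 0.2772]
orientation: [-3.141, 0.0, 2.062]
contact_force: [0.2, 0.2, -0.8]
gripper_width: 0.998
gripper_force: 0.0
```

Run:
```python
from h import *
f=grab('wrist');pickle.dump(f,open('w1.pkl','wb'));cv2.imwrite('pics/w1.png',f['image'])
print(f['vertical_fov'],f['k1'],np.array(f['tool_from_camera']).round(3).tolist())
```

```text
67.43668942404618 -0.024424230670091904 [[-0.001, -0.954, -0.301, 0.077], [1.0, -0.001, -0.0, -0.001], [0.0, -0.301, 0.954, -0.143], [0.0, 0.0, 0.0, 1.0]]
```

View pics/w1.png

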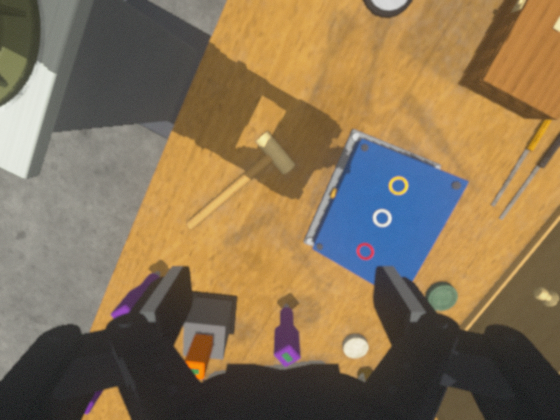

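The wrist view shows the rings: yellow (399,185), white (382,218), red (365,252). The orange head is partly visible at (200,350). Next: the ring centres and the cover plane, then the moves to above the probe.

Run:
```python
from h import *
f=pickle.load(open('w1.pkl','rb'));im=f['image'];hsv=cv2.cvtColor(im,cv2.COLOR_BGR2HSV)
blue=cv2.inRange(hsv,(100,120,50),(125,255,255));blue[:110]=0;blue[280:]=0;blue[:,:300]=0
ys,xs=np.where(cv2.erode(blue,np.ones((9,9)))>0);P=depthpts(f,np.c_[xs,ys]);P=P[np.isfinite(P).all(1)]
for k in range(5):
    c=np.median(P,0);u,s,v=np.linalg.svd(P-P.mean(0),full_matrices=False);c=P.mean(0);n=v[2]*np.sign(v[2][2]);P=P[abs((P-c)@n)<.004]
print('n',n.round(4),'tilt',np.degrees(np.arccos(n[2])),'yaw',np.degrees(np.arctan2(-n[1],-n[0])),len(P))
o=f['T'][:3,3]
for nm,u,lo,hi in(('y',(399,185),(15,120,120),(35,255,255)),('w',(382,218),(0,0,150),(180,90,255)),('r',(365,252),(0,110,100),(8,255,255)),('r',(365,252),(165,80,100),(180,255,255))):
    m=cv2.inRange(hsv,lo,hi);M=np.zeros_like(m);M[u[1]-15:u[1]+16,u[0]-15:u[0]+16]=m[u[1]-15:u[1]+16,u[0]-15:u[0]+16]
    pts=np.argwhere(M)[:,::-1]
    if len(pts)<6: print(nm,len(pts));continue
    e=cv2.fitEllipse(cv2.convexHull(pts.astype(np.int32)));d=rays(f,e[0])@f['T'][:3,:3].T
    print(nm,len(pts),np.round(e[0],1),(o+d*((c-o)@n/(d@n)))[0].round(4))
```

```text
n [-0.5056 -0.0771  0.8593] tilt 30.763555661270733 yaw 8.673725154776015 3432
y 113 [397.9 185.1] [0.5765 0.0786 0.0675]
w 217 [381.7 217.5] [0.5821 0.0366 0.067 ]
r 0
r 116 [364.8 251. ] [ 0.5882 -0.0097  0.0664]
```

Request:
send_rows --pt "0 -1 0 0 0 0 0" --pt "0 -1 0 0 0 0 0" --pt "0 -1 0 0 0 0 0" --pt "0 -1 0 0 0 0 0" --pt "0 -1 0 0 0 0 0" --pt "0 -1 0 0 0 0 0" --pt "0 -1 0 0 0 0 0" --pt "0 0 0 0 0 0 0"

```text
t: 2.82
position: [0.4564, -0.1534, 0.2769]
orientation: [-3.141, -0.0, 2.065]
contact_force: [0.1, -0.4, -0.0]
gripper_width: 1.0
gripper_force: 0.0
```

Run:
```python
from h import *
f=grab('wrist');pickle.dump(f,open('w2.pkl','wb'));cv2.imwrite('pics/w2.png',f['image'])
```

```text
(no output)
```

View pics/w2.png

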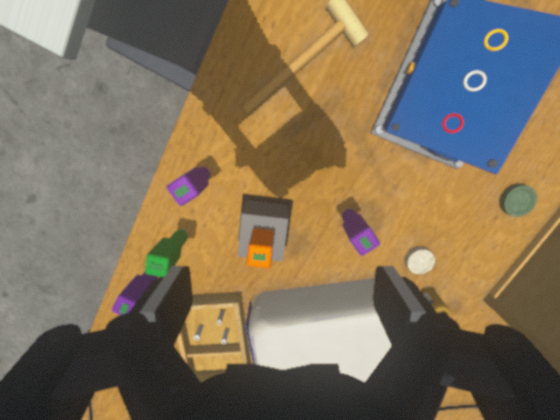

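The head is at (260,247), with its top face centred near (260,257). The purple look-alikes at (187,188) and (362,238) and the green one at (160,262) are well clear.

Run:
```python
from h import *
f=pickle.load(open('w2.pkl','rb'));im=f['image'];hsv=cv2.cvtColor(im,cv2.COLOR_BGR2HSV)
m=cv2.inRange(hsv,(3,140,60),(20,255,255));R0=np.zeros_like(m);R0[222:275,240:282]=m[222:275,240:282]
ys,xs=np.where(R0);P=depthpts(f,np.c_[xs,ys]);zt=np.percentile(P[:,2],90);print('z',np.percentile(P[:,2],[5,50,90,98]).round(4))
n,l,st,c=cv2.connectedComponentsWithStats(((P[:,2]>zt-.006)).astype(np.uint8).reshape(-1,1))
T=np.zeros_like(m);k=P[:,2]>zt-.006;T[ys[k],xs[k]]=255
v=hsv[...,2];print('V',np.percentile(v[R0>0],[5,25,50,75,95]))
h=cv2.convexHull(np.argwhere(T)[:,::-1].astype(np.int32));r=cv2.minAreaRect(h);B=plane(f,cv2.boxPoints(r),zt)
print(r,B[:,:2].round(4).tolist(),B.mean(0).round(4))
for i in range(4):
    d=B[(i+1)%4]-B[i];print(np.linalg.norm(d[:2]).round(4),np.degrees(np.arctan2(d[1],d[0])).round(1))
# grey stand top
st=cv2.inRange(hsv,(0,0,80),(180,50,170));S=np.zeros_like(st);S[195:270,236:295]=st[195:270,236:295]
ys,xs=np.where(S);Q=depthpts(f,np.c_[xs,ys]);q=Q[(Q[:,2]>.05)&(Q[:,2]<.09)];print('stand z',np.percentile(q[:,2],[5,50,95]).round(4),len(q))
b=cv2.minAreaRect(q[:,:2].astype(np.float32)*1000);print('stand rect',b)
cv2.imwrite('pics/c.png',cv2.resize(im[190:280,230:300],None,fx=7,fy=6,interpolation=cv2.INTER_CUBIC))
```

```text
z [-0.0011  0.0939  0.1181  0.1189]
V [130.   140.25 191.   230.   244.  ]
((259.78997802734375, 252.46998596191406), (26.02153205871582, 28.142852783203125), 8.130102157592773) [[0.4582, -0.2434], [0.4477, -0.2126], [0.473, -0.2037], [0.4844, -0.2342]] [ 0.4658 -0.2235  0.1181]
0.0325 108.9
0.0269 19.5
0.0326 -69.7
0.0277 -160.8
stand z [0.0632 0.0657 0.0669] 1241
stand rect ((467.12298583984375, -227.31906127929688), (55.71624755859375, 56.00050354003906), 21.126699447631836)
```

View pics/c.png

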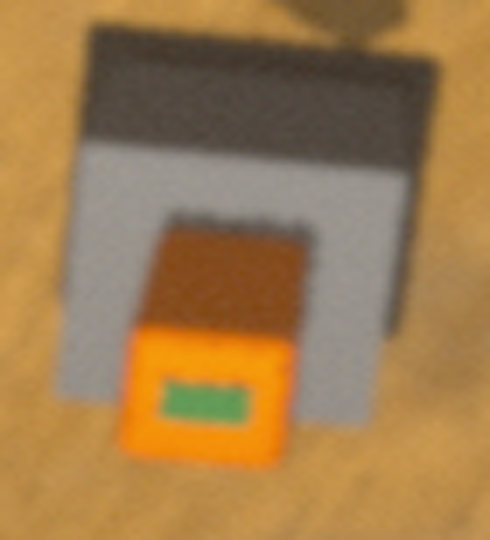

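The crop shows the top face's corners at about (135,325), (297,340), (280,468) and (120,450), and the stand behind it. I'll compute the head's pose from these corners.

Run:
```python
from h import *
f=pickle.load(open('w2.pkl','rb'))
c=np.array([(135,325),(297,340),(280,468),(120,450)],float);B=plane(f,c/[7,6]+[230-.4,190-.4],.118)
print(B.mean(0).round(4))
for i in range(4):
    d=B[(i+1)%4]-B[i];print(np.linalg.norm(d[:2]).round(4),np.degrees(np.arctan2(d[1],d[0])).round(1))
s=manip.get_state();y=np.degrees(s['orientation'][2]);print(s['position'],y,'closing',y-90)
```

```text
[ 0.467  -0.2268  0.118 ]
0.0243 21.6
0.025 -68.3
0.0246 -160.0
0.0243 111.0
[ 0.45640483 -0.1518372   0.27685222] 118.31531746447777 closing 28.315317464477772
```

Request:
send_rows --pt "0.11 -0.75 0 0 0 -0.3 0" --pt "0.11 -0.75 0 0 0 -0.3 0" --pt "0.1 -0.75 0 0 0 -0.3 0" --pt "0.1 -0.75 0 0 0 -0.3 0" --pt "0 0 -1 0 0 0 0" --pt "0 0 -1 0 0 0 0" --pt "0 0 -1 0 0 0 0" --pt "0 0 0 0 0 0 0"

```text
t: 3.53
position: [0.4658, -0.2239, 0.1979]
orientation: [-3.137, -0.006, 1.942]
contact_force: [-0.7, -0.5, -0.7]
gripper_width: 0.998
gripper_force: 0.0
```

Request:
send_rows --pt "0 0 -0.8 0 0 0 0" --pt "0 0 -0.8 0 0 0 0" --pt "0 0 -0.8 0 0 0 0" --pt "0 0 -0.8 0 0 0 0" --pt "0 0 -0.8 0 0 0 0" --pt "0 0 -0.6 0 0 0 0" --pt "0 0 -0.4 0 0 0 0" --pt "0 0 0 0 0 0 0"

```text
t: 4.2
position: [0.4671, -0.2252, 0.0765]
orientation: [-3.14, -0.002, 1.942]
contact_force: [-0.1, 0.2, 0.1]
gripper_width: 1.004
gripper_force: 0.0
```

Request:
send_rows --pt "0 0 0 0 0 0 0" --pt "0 0 0 0 0 0 0"

```text
t: 4.37
position: [0.4679, -0.2262, 0.0786]
orientation: [3.141, 0.001, 1.941]
contact_force: [0.0, 0.7, -0.1]
gripper_width: 1.0
gripper_force: 0.0
```

Run:
```python
from h import *
s=manip.get_state();print(s['position'],np.degrees(s['orientation']),s['contact_force'])
f=grab('wrist');cv2.imwrite('pics/w3.png',f['image'])
```

```text
[ 0.46787092 -0.22618312  0.07863616] [1.79937524e+02 7.51074622e-02 1.11224845e+02] [ 0.00503244  0.67075653 -0.09290733]
```

View pics/w3.png

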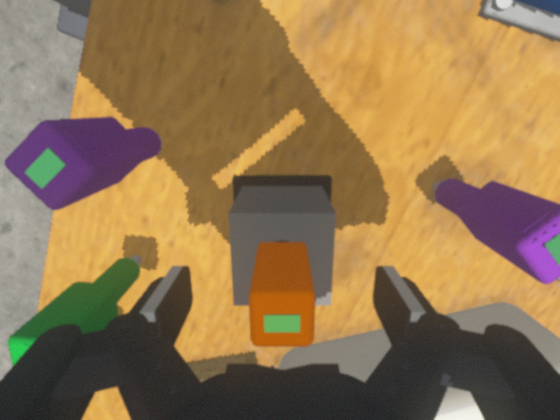

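The head is centred between the fingers and aligned with them (its top face is at (282,318)). Closing the gripper.

Request:
send_rows --pt "0 0 0 0 0 0 0.5" --pt "0 0 0 0 0 0 0.6" --pt "0 0 0 0 0 0 0.7" --pt "0 0 0 0 0 0 1" --pt "0 0 0 0 0 0 1" --pt "0 0 0 0 0 0 1" --pt "0 0 0 0 0 0 1" --pt "0 0 0 0 0 0 1" --newtons 50

```text
t: 5.08
position: [0.4672, -0.2262, 0.0775]
orientation: [-3.142, 0.0, 1.941]
contact_force: [-2.5, 1.0, 3.9]
gripper_width: 0.296
gripper_force: 49.2
```

Request:
send_rows --pt "0 0 0 0 0 0 1" --pt "0 0 0 0 0 0 1" --pt "0 0 0 0 0 0 1" --pt "0 0 0 0 0 0 1" --pt "0 0 0 0 0 0 1"

```text
t: 5.5
position: [0.4672, -0.2262, 0.0775]
orientation: [3.142, 0.0, 1.941]
contact_force: [-2.7, -0.3, 5.7]
gripper_width: 0.298
gripper_force: 49.3
```

Request:
send_rows --pt "0 0 0.3 0 0 0 1" --pt "0 0 0.7 0 0 0 1" --pt "0 0 0.8 0 0 0 1" --pt "0 0 0.8 0 0 0 1" --pt "0 0 0.8 0 0 0 1" --pt "0 0 0.8 0 0 0 1" --pt "0 0 0.8 0 0 0 1" --pt "0 0 0 0 0 0 1"

```text
t: 6.17
position: [0.4683, -0.2267, 0.2063]
orientation: [3.138, 0.004, 1.941]
contact_force: [1.3, -0.3, -0.7]
gripper_width: 0.299
gripper_force: 49.4
```

Run:
```python
from h import *
s=manip.get_state();print(s['position'],np.degrees(s['orientation']),s['contact_force'],s['gripper_force'])
f=grab('wrist');f2=grab('scene');cv2.imwrite('pics/w4.png',np.hstack([cv2.resize(f['image'],(400,300)),cv2.resize(f2['image'][180:300,230:390],(400,300),interpolation=cv2.INTER_CUBIC)]))
```

```text
[ 0.46825405 -0.22666364  0.20625214] [179.7914453    0.24989485 111.20589644] [ 1.25940486 -0.27872618 -0.67073199] 49.393547773361206
```

View pics/w4.png

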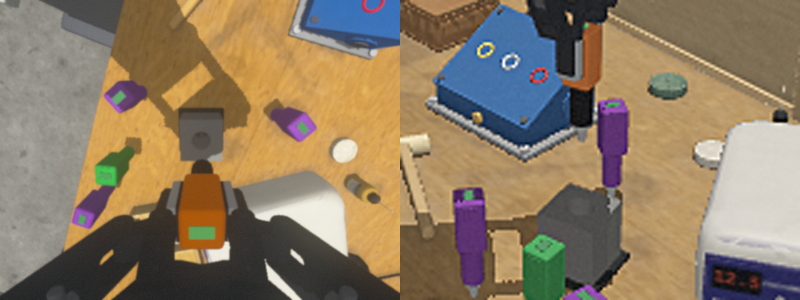

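The probe is held upright and is out of the stand. Moving to the zero plate.

Request:
send_rows --pt "0 0.4 0 0 0 0 1" --pt "0 0.8 0 0 0 0 1" --pt "0 1 0 0 0 0 1" --pt "0 1 0 0 0 0 1" --pt "0 1 0 0 0 0 1" --pt "0 1 0 0 0 0 1" --pt "0 1 0 0 0 0 1" --pt "0 1 0 0 0 0 1"

```text
t: 6.93
position: [0.4663, -0.0443, 0.201]
orientation: [-3.14, -0.001, 1.941]
contact_force: [-0.2, 0.3, -1.4]
gripper_width: 0.3
gripper_force: 49.4
```

Request:
send_rows --pt "0 1 0 0 0 0 1" --pt "0 1 0 0 0 0 1" --pt "0 1 0 0 0 0 1" --pt "0 1 0 0 0 0 1" --pt "0 1 0 0 0 0 1" --pt "0 1 0 0 0 0 1" --pt "0 1 0 0 0 0 1" --pt "0 1 0 0 0 0 1"

```text
t: 7.6
position: [0.4661, 0.1555, 0.201]
orientation: [-3.139, -0.0, 1.941]
contact_force: [0.0, -0.6, -1.3]
gripper_width: 0.297
gripper_force: 49.4
```

Request:
send_rows --pt "0 1 0 0 0 0 1" --pt "-0.1 1 0 0 0 0 1" --pt "0 1 0 0 0 0 1" --pt "0 0.8 0 0 0 0 1" --pt "0 0.7 -1 0 0 0 1" --pt "0 0 -1 0 0 0 1" --pt "0 0 -0.8 0 0 0 1" --pt "0 0 0 0 0 0 1"

```text
t: 8.27
position: [0.4619, 0.266, 0.1272]
orientation: [-3.133, 0.001, 1.942]
contact_force: [0.1, 0.1, -1.2]
gripper_width: 0.299
gripper_force: 49.4
```

Request:
send_rows --pt "0 0 0 0 0 0 1" --pt "0 0 0 0 0 0 1" --pt "0 0 0 0 0 0 1"

```text
t: 8.52
position: [0.4651, 0.2666, 0.1336]
orientation: [3.14, -0.0, 1.941]
contact_force: [0.8, -0.1, -0.6]
gripper_width: 0.297
gripper_force: 49.4
```

Run:
```python
from h import *
s=manip.get_state();print(s['position'],np.degrees(s['orientation']),s['contact_force'],s['gripper_force'])
f=grab('wrist');pickle.dump(f,open('w5.pkl','wb'));cv2.imwrite('pics/w5.png',f['image'])
def proj(p):
    q=np.linalg.inv(f['T'])@np.r_[p,1];fl=210/np.tan(np.radians(f['vertical_fov'])/2);x=q[:2]/q[2];x=x*(1+f['k1']*(x@x));return x*fl+[f['cx'],f['cy']]
print('tip px',proj(np.array(s['position'])-[0,0,.0685]),'plate centre px',proj([.464,.267,.01]))
```

```text
[0.46508431 0.2665666  0.13360381] [ 1.79889920e+02 -1.11695451e-02  1.11187790e+02] [ 0.84084853 -0.11226588 -0.61930126] 49.35420334339142
tip px [283.6154456  222.92085231] plate centre px [282.28460016 200.5451709 ]
```

View pics/w5.png

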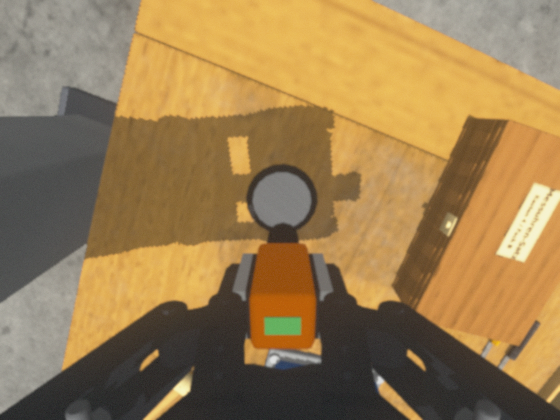

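The plate is centred at (282,200), as predicted, with the tip right above it. Descending, slowly at the end.

Request:
send_rows --pt "0 0 -0.4 0 0 0 1" --pt "0 0 -0.5 0 0 0 1" --pt "0 0 -0.4 0 0 0 1" --pt "0 0 -0.3 0 0 0 1" --pt "0 0 -0.2 0 0 0 1" --pt "0 0 -0.1 0 0 0 1" --pt "0 0 0 0 0 0 1" --pt "0 0 0 0 0 0 1"

```text
t: 9.23
position: [0.4648, 0.2664, 0.085]
orientation: [3.141, -0.0, 1.941]
contact_force: [-0.6, -1.2, -0.4]
gripper_width: 0.301
gripper_force: 49.4
```

Request:
send_rows --pt "0 0 -0.05 0 0 0 1" --pt "0 0 -0.05 0 0 0 1" --pt "0 0 -0.05 0 0 0 1" --pt "0 0 0 0 0 0 1" --pt "0 0 0 0 0 0 1" --pt "0 0 0 0 0 0 1"

```text
t: 9.73
position: [0.4647, 0.2664, 0.0811]
orientation: [3.141, -0.0, 1.941]
contact_force: [-1.2, -0.2, -1.3]
gripper_width: 0.299
gripper_force: 49.4
```

Baseline force z is about -1.2 N (the probe's weight). Continuing down in small steps.

Request:
send_rows --pt "0 0 -0.04 0 0 0 1" --pt "0 0 -0.04 0 0 0 1" --pt "0 0 -0.04 0 0 0 1" --pt "0 0 -0.04 0 0 0 1" --pt "0 0 0 0 0 0 1" --pt "0 0 0 0 0 0 1" --pt "0 0 0 0 0 0 1"

```text
t: 10.32
position: [0.4647, 0.2664, 0.0771]
orientation: [3.142, -0.0, 1.941]
contact_force: [-0.5, -1.1, 1.1]
gripper_width: 0.299
gripper_force: 49.5
```

Request:
send_rows --pt "0 0 -0.04 0 0 0 1" --pt "0 0 -0.04 0 0 0 1" --pt "0 0 0 0 0 0 1" --pt "0 0 0 0 0 0 1" --pt "0 0 0 0 0 0 1" --pt "0 0 0 0 0 0 1" --pt "0 0 0 0 0 0 1" --pt "0 0 0 0 0 0 1"

```text
t: 10.98
position: [0.4647, 0.2664, 0.0751]
orientation: [3.142, -0.0, 1.941]
contact_force: [0.7, -0.0, 1.7]
gripper_width: 0.301
gripper_force: 49.7
```

Request:
send_rows --pt "0 0 0 0 0 0 1" --pt "0 0 0 0 0 0 1" --pt "0 0 0 0 0 0 1" --pt "0 0 0 0 0 0 1" --pt "0 0 0 0 0 0 1" --pt "0 0 0 0 0 0 1" --pt "0 0 0 0 0 0 1" --pt "0 0 0 0 0 0 1"

```text
t: 11.65
position: [0.4647, 0.2664, 0.075]
orientation: [-3.142, -0.0, 1.941]
contact_force: [1.0, -0.6, 1.8]
gripper_width: 0.301
gripper_force: 49.7
```

Run:
```python
from h import *
s=manip.get_state();print(s['position'],np.degrees(s['orientation']),s['contact_force'],s['gripper_force'])
# next target
yaw=np.radians(7.55);n=np.array([-.5*np.cos(yaw),-.5*np.sin(yaw),np.sqrt(.75)])
red=np.array([.5883,-.0097,.067]);print('n',n)
ax=np.cross([0,0,1],n);ax/=np.linalg.norm(ax);print('turn units',ax*30/6)
for d in(.05,.02,.005,0,-.004):print(d,(red+n*(.0685+d)).round(4))
```

```text
[0.4646624  0.26635714 0.07502542] [-1.79998276e+02 -2.97783812e-04  1.11201762e+02] [ 1.01576053 -0.55043654  1.80779441] 49.70908463001251
n [-0.49566529 -0.06569567  0.8660254 ]
turn units [ 0.65695671 -4.95665289  0.        ]
0.05 [ 0.5296 -0.0175  0.1696]
0.02 [ 0.5444 -0.0155  0.1436]
0.005 [ 0.5519 -0.0145  0.1307]
0 [ 0.5543 -0.0142  0.1263]
-0.004 [ 0.5563 -0.0139  0.1229]
```

The zeroing press held about 3 N for over a second. Lifting, moving to the red ring and tilting square to the cover.

Request:
send_rows --pt "0 0 0.3 0 0 0 1" --pt "0 0 0.8 0 0 0 1" --pt "0 0 1 0 0 0 1" --pt "0 0 1 0 0 0 1" --pt "0 0 1 0 0 0 1" --pt "0 0 0.9 0 0 0 1" --pt "0 -0.4 0 0 0 0 1"

```text
t: 12.23
position: [0.4658, 0.2577, 0.2048]
orientation: [3.135, -0.001, 1.942]
contact_force: [-0.4, -0.4, -0.4]
gripper_width: 0.296
gripper_force: 49.6
```

Request:
send_rows --pt "0.22 -0.91 -0.1 0.055 -0.413 0 1" --pt "0.22 -0.91 -0.1 0.055 -0.413 0 1" --pt "0.22 -0.91 -0.1 0.055 -0.413 0 1" --pt "0.22 -0.91 -0.1 0.055 -0.413 0 1" --pt "0.22 -0.91 -0.1 0.055 -0.413 0 1" --pt "0.22 -0.91 -0.1 0.055 -0.413 0 1" --pt "0.22 -0.91 -0.1 0.055 -0.413 0 1" --pt "0.22 -0.91 -0.1 0.055 -0.413 0 1"

```text
t: 12.9
position: [0.5083, 0.0729, 0.1796]
orientation: [2.8, 0.082, 1.927]
contact_force: [0.4, -0.0, -1.0]
gripper_width: 0.298
gripper_force: 49.5
```

Request:
send_rows --pt "0.22 -0.91 -0.1 0.055 -0.413 0 1" --pt "0.22 -0.91 -0.1 0.055 -0.413 0 1" --pt "0.22 -0.91 -0.1 0.055 -0.413 0 1" --pt "0.2 -0.91 -0.1 0.055 -0.413 0 1" --pt "0 0 0 0 0 0 1" --pt "0 0 0 0 0 0 1" --pt "0 0 0 0 0 0 1" --pt "0 0 0 0 0 0 1"

```text
t: 13.57
position: [0.5301, -0.016, 0.1701]
orientation: [2.631, 0.118, 1.911]
contact_force: [0.3, -0.3, -1.2]
gripper_width: 0.298
gripper_force: 49.5
```

Run:
```python
from h import *
s=manip.get_state();Rm=R.from_euler('xyz',s['orientation']).as_matrix();z=Rm[:,2]
yaw=np.radians(7.55);n=np.array([-.5*np.cos(yaw),-.5*np.sin(yaw),np.sqrt(.75)]);red=np.array([.5883,-.0097,.067])
tip=s['position']+z*.069;print(np.round(s['position'],4),'axis',z.round(4),'ang',np.degrees(np.arccos(-z@n)),s['contact_force'])
print('height',(tip-red)@n,'goal tcp 15mm',(red+n*.084-s['position'])/.025)
f=grab('wrist');pickle.dump(f,open('w6.pkl','wb'))
def proj(p):
    q=np.linalg.inv(f['T'])@np.r_[p,1];fl=210/np.tan(np.radians(f['vertical_fov'])/2);x=q[:2]/q[2];x=x*(1+f['k1']*(x@x));return x*fl+[f['cx'],f['cy']]
print('tip px',proj(tip),'red px',proj(red))
hsv=cv2.cvtColor(f['image'],cv2.COLOR_BGR2HSV);m=cv2.inRange(hsv,(165,80,80),(180,255,255))|cv2.inRange(hsv,(0,150,100),(3,255,255))
k,l,st,c=cv2.connectedComponentsWithStats(m);print([(st[i].tolist(),c[i].round(1).tolist()) for i in range(1,k) if st[i,4]>20])
```

```text
[ 0.5301 -0.016   0.1701] axis [ 0.4951  0.0664 -0.8663] ang 0.05356940900271513 [ 0.32742151 -0.27173168 -1.20591777]
height 0.04956120258251249 goal tcp 15mm [ 0.66331425  0.03012515 -1.21438234]
tip px [283.66882049 222.22918814] red px [282.14467151 204.083125  ]
[([270, 193, 24, 23, 209], [281.8, 204.0])]
```

The red ring is within half a pixel of where I predicted it. Advancing along the cover normal to 5 mm off.

Request:
send_rows --pt "0.16 0.01 -0.3 0 0 0 1" --pt "0.2 0.01 -0.36 0 0 0 1" --pt "0.2 0.01 -0.36 0 0 0 1" --pt "0.15 0.01 -0.27 0 0 0 1" --pt "0.1 0.01 -0.18 0 0 0 1" --pt "0.05 0.01 -0.09 0 0 0 1" --pt "0 0 0 0 0 0 1" --pt "0 0 0 0 0 0 1"

```text
t: 14.28
position: [0.5517, -0.015, 0.1311]
orientation: [2.63, 0.118, 1.91]
contact_force: [0.1, 0.0, -1.6]
gripper_width: 0.298
gripper_force: 49.6
```

Request:
send_rows --pt "0 0 0 0 0 0 1" --pt "0 0 0 0 0 0 1" --pt "0 0 0 0 0 0 1"

```text
t: 14.53
position: [0.5517, -0.0152, 0.1314]
orientation: [2.63, 0.118, 1.91]
contact_force: [0.6, -0.1, -1.5]
gripper_width: 0.296
gripper_force: 49.6
```

```bash
cat > chk.py <<'E'
from h import *
s=manip.get_state();z=R.from_euler('xyz',s['orientation']).as_matrix()[:,2]
yaw=np.radians(7.55);n=np.array([-.5*np.cos(yaw),-.5*np.sin(yaw),np.sqrt(.75)]);red=np.array([.5883,-.0097,.067])
tip=s['position']+z*.069;h=(tip-red)@n
print('t',s['t'],'h',h.round(4),'lateral',(tip-red-h*n).round(4),'ang',np.degrees(np.arccos(-z@n)).round(2),'Fn',np.dot(np.array(s['contact_force'])+[0,0,1.2],n).round(2),s['contact_force'],'1mm units',-n*.04)
E
python3 chk.py
```

```text
t 14.5333 h 0.0053 lateral [ 0.0003 -0.0006  0.0001] ang 0.03 Fn -0.62 [ 0.64621425 -0.06502393 -1.54521614] 1mm units [ 0.01982661  0.00262783 -0.03464102]
```

Request:
send_rows --pt "0.02 0.004 -0.035 0 0 0 1" --pt "0.02 0.004 -0.035 0 0 0 1" --pt "0.02 0.004 -0.035 0 0 0 1" --pt "0.02 0.004 -0.035 0 0 0 1" --pt "0.02 0.004 -0.035 0 0 0 1" --pt "0.02 0.004 -0.035 0 0 0 1" --pt "0.02 0.004 -0.035 0 0 0 1" --pt "0 0 0 0 0 0 1"

```text
t: 15.2
position: [0.5552, -0.0144, 0.1248]
orientation: [2.63, 0.118, 1.91]
contact_force: [-1.1, -0.0, -0.4]
gripper_width: 0.299
gripper_force: 49.7
```

Request:
send_rows --pt "0 0 0 0 0 0 1" --pt "0 0 0 0 0 0 1" --pt "0 0 0 0 0 0 1"

```text
t: 15.45
position: [0.5552, -0.0145, 0.125]
orientation: [2.63, 0.118, 1.91]
contact_force: [-1.2, -0.6, 0.6]
gripper_width: 0.298
gripper_force: 49.7
```

```bash
python3 chk.py
```

```text
t 15.45 h -0.0021 lateral [ 0.     -0.0003 -0.    ] ang 0.02 Fn 2.19 [-1.22140671 -0.57960453  0.58094809] 1mm units [ 0.01982661  0.00262783 -0.03464102]
```

Request:
send_rows --pt "0.02 0.003 -0.035 0 0 0 1" --pt "0.02 0.003 -0.035 0 0 0 1" --pt "0.02 0.003 -0.035 0 0 0 1" --pt "0 0 0 0 0 0 1" --pt "0 0 0 0 0 0 1" --pt "0 0 0 0 0 0 1" --pt "0 0 0 0 0 0 1" --pt "0 0 0 0 0 0 1"

```text
t: 16.12
position: [0.5567, -0.0142, 0.1223]
orientation: [2.63, 0.118, 1.91]
contact_force: [-1.3, -0.1, 0.7]
gripper_width: 0.301
gripper_force: 49.8
```

Request:
send_rows --pt "0 0 0 0 0 0 1" --pt "0 0 0 0 0 0 1" --pt "0 0 0 0 0 0 1" --pt "0 0 0 0 0 0 1"

```text
t: 16.45
position: [0.5567, -0.0142, 0.1223]
orientation: [2.63, 0.118, 1.91]
contact_force: [-1.4, -0.4, 1.9]
gripper_width: 0.298
gripper_force: 49.8
```

```bash
python3 chk.py
python3 - <<'E'
from h import *
f=grab('wrist');cv2.imwrite('pics/w7.png',cv2.resize(f['image'][150:300,180:380],None,fx=3,fy=3,interpolation=cv2.INTER_CUBIC))
E
```

```text
t 16.45 h -0.0051 lateral [ 0.     -0.0003  0.    ] ang 0.02 Fn 3.43 [-1.42540655 -0.35966261  1.9162374 ] 1mm units [ 0.01982661  0.00262783 -0.03464102]
```

View pics/w7.png

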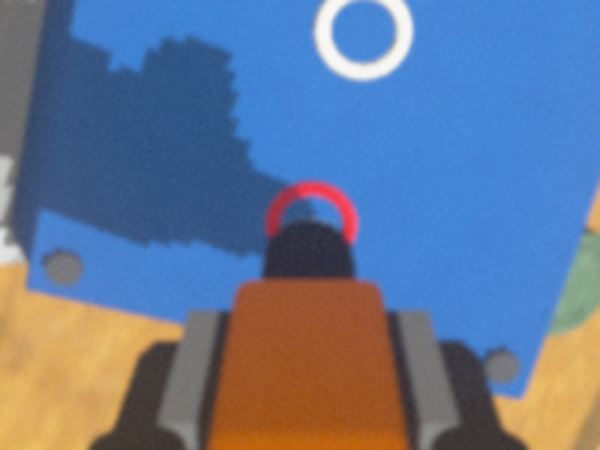

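The tip shows at crop pixel (312,218), inside the red ring centred near (312,225). The force is about 3.4 N with the spring about 5 mm in. Handing in.

```bash
python3 -c "
from cell import manip
print(manip.close_job())"
```

```text
the job is handed in; nothing more can be done
None
```

I zeroed the probe on the steel plate (about 3 N for over a second) and handed in with its tip held inside the red ring, square to the cover, at about 3.4 N with the spring about 5 mm in; no verdict came back.

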